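# Sort the front row into the worktop trays

### The job

Put away the things that stand in a row along the front of the worktop: the two seasoning jars (green cap, red cap) upright in the white tray, one in each bay; the lemon and the garlic side by side on the floor of the slatted wooden crate; the black sink plug flat in the blue dish. The tea glass in the row stays standing where it is.

Things in the scene. Friction and masses are not known exactly. Their poses are not given: they have to be found in the camera images.
- jar_green: Seasoning jar with a green cap: plain upright cylinder, 45 mm diameter, 106 mm tall; the solid part for the fingers ends 82 mm above its underside, so grip it round the body 45 to 70 mm up. 0.2 kg nominal. Origin at the centre of its underside, z up.
- jar_red: Seasoning jar with a red cap: plain upright cylinder, 48 mm diameter, 84 mm tall (grip 45 to 70 mm up). 0.2 kg nominal. Origin at the centre of its underside, z up.
- lemon_mid (a point): Yellow lemon lying on its side, 71 mm along its own x axis (tip to tip), 53 mm along y, 54 mm tall. The point is its middle, 27 mm above the surface it lies on; grip it across its y axis. 0.09 kg.
- garlic_mid (a point): Whitish-pink garlic bulb, round, 54 mm diameter, 52 mm tall with its tip up; the point is its middle, 26 mm above the surface it stands on. 0.03 kg. It is the one in the front row.
- plug: Black rubber sink plug: flat disc 48 mm wide with a small raised grip in the middle, 27 mm tall altogether; its solid shape narrows towards the top, so grip it low, round the disc. 0.05 kg. Origin at the centre of its underside, z up.
- seasoning_tray: White plastic seasoning tray, fixed: 86 mm (its x) by 168 mm (its y), 30 mm tall, walls 4 mm, open on top. One 4 mm cross wall makes two square bays, 78 mm wide inside, side by side along y; their centres are at y = +41 and -41 mm. Bay floor 4 mm above the origin. Origin at the centre of its underside.
- fresh_crate: Slatted wooden crate, fixed: 150 mm (its x) by 200 mm (its y), 40 mm tall, walls 6 mm, one open compartment 138 by 188 mm inside, room for two things side by side along y. Inner floor 6 mm above the origin. Origin at the centre of its underside.
- sink_dish: Blue plastic sink dish, fixed: 130 by 130 mm, 22 mm tall, walls 4 mm, open on top, 122 mm square inside. Inner floor 4 mm above the origin. Origin at the centre of its underside.
- glass_cup: Clear waisted tea glass, 61 mm wide, 82 mm tall, standing loose in the front row among the things to be put away; stays where it is. Origin at the centre of its underside.
There are look-alikes about, which are no part of the job. There is more than one size of the jar_red; the one meant has the size given above.

How it is judged (in metres and radians):
At the end, for the whole second after the job is handed in: Jars upright (0.15 rad), on the floor, one in each white bay (20 mm of its centre each way); middles of lemon and garlic in the crate (52 mm in x, 78 mm in y of its centre, 16 to 46 mm above its underside); plug flat (0.2 rad) on the blue dish's floor (42 mm of centre each way); jars, plug at rest (((x of jar_green in the frame of seasoning_tray between -0.02 and 0.02 m and y of jar_green in the frame of seasoning_tray between 0.021 and 0.061 m and z of jar_green in the frame of seasoning_tray between -0.002 and 0.01 m and angle between each of jar_green, jar_red's own z axis and vertical below 0.15 rad and x of jar_red in the frame of seasoning_tray between -0.02 and 0.02 m and y of jar_red in the frame of seasoning_tray between -0.061 and -0.021 m and z of jar_red in the frame of seasoning_tray between -0.002 and 0.01 m) or (x of jar_green in the frame of seasoning_tray between -0.02 and 0.02 m and y of jar_green in the frame of seasoning_tray between -0.061 and -0.021 m and z of jar_green in the frame of seasoning_tray between -0.002 and 0.01 m and angle between each of jar_green, jar_red's own z axis and vertical below 0.15 rad and x of jar_red in the frame of seasoning_tray between -0.02 and 0.02 m and y of jar_red in the frame of seasoning_tray between 0.021 and 0.061 m and z of jar_red in the frame of seasoning_tray between -0.002 and 0.01 m)) and x of lemon_mid in the frame of fresh_crate between -0.052 and 0.052 m and y of lemon_mid in the frame of fresh_crate between -0.078 and 0.078 m and z of lemon_mid in the frame of fresh_crate between 0.016 and 0.046 m and x of garlic_mid in the frame of fresh_crate between -0.052 and 0.052 m and y of garlic_mid in the frame of fresh_crate between -0.078 and 0.078 m and z of garlic_mid in the frame of fresh_crate between 0.016 and 0.046 m and x of plug in the frame of sink_dish between -0.042 and 0.042 m and y of plug in the frame of sink_dish between -0.042 and 0.042 m and z of plug in the frame of sink_dish between -0.002 and 0.01 m and angle between plug's own z axis and vertical below 0.2 rad and linear speed of each of jar_green, jar_red, plug below 0.02 m/s); the robot touches nothing.
It fails at once if the tea glass is shifted by more than 20 mm or tipped (distance of glass_cup from where it was at the start of the episode above 0.02 m or angle between glass_cup's own z axis and vertical above 0.3 rad).
It also fails if it takes over 131 s, if anything falls off the work surface, if the arm or the gripper's body presses on something with over 40 N, if the wrist force passes 120 N, or if a joint passes its speed limit or range.

### The arm

A 7-joint arm with a two-finger parallel gripper is mounted at the origin on a cart in front of the work surface, level with it; the furniture and walls round the work are solid. World frame = base frame: x ahead of the robot, y to its left, z up, the work surface at z = 0. Lengths are in m, angles in degrees, forces in N, time in s.
With the tool pointing down it reaches from about 0.4 to 0.85 m from the base axis. Payload 6.9 kg.
Tool frame: the origin (TCP) lies on the centre line of the jaws, within the pads' length; the fingertips stand 8 mm ahead of it and the grasp point (between the pads) lies 11 mm behind it; z points along the fingers, y is the line along which they close (so a half turn about z gives the same grasp; the last joint's range is limited). The gripper opens to 85 mm and grips with 20 to 120 N. Pads are 22 mm wide; open, the fingers measure 114 mm over their backs; the gripper's body (76 mm by 85 mm) begins 54 mm behind the grasp point. The pads swing forward as they close: fully open they stand 13 mm farther back than shut.
Start: joints at [70.044, 29.078, -13.613, 85.955, 7.202, 65.827, -8.869], TCP at [0.274, -0.562, 0.239] pointing down, gripper open.
Joint ranges: [-176.47, 176.47], [-13.61, 117.27], [-81.72, 77.17], [0.22, 143.17], [-87.28, 267.28], [10, 112.55], [-165.47, 165.47]. Speed limits (degrees/s): [136.94, 136.94, 180, 180, 180, 180, 180].

### API

Orientations are given as [roll, pitch, yaw] about the fixed x, y, z axes, in that order (R = Rz(yaw) Ry(pitch) Rx(roll)).
In Python, from station import robot gives the robot as it stands. The module is installed in compiled form; this text tells all that it offers.
- The arm moves only by the tool arm_command, never from a script. Its argument "plan" is a list of rows, each a list of 7 numbers: the opening, from -1 (shut) to 1 (fully open), then the shift along the tool's x, y, z each as a share of 80 cm, from -1 to 1, then the turn, a rotation vector about the tool's x, y, z each as a share of 60 degrees, from -1 to 1. In form: [[grip, tx, ty, tz, ax, ay, az], ...]. A call has 1 to 20 rows; each row is the pose to reach, as a shift and turn from the pose commanded when the call began, along the tool's axes at that moment; what a row does not reach only later rows make up. A row lasts 1/8 s, in which the tool goes at most 62.5 mm and 10.7 degrees, less where a joint would pass 70% of its speed; a pose out of reach is approached as far as the arm can. A call with a number of a shift or a turn outside -1 to 1 is refused whole. A call with a gripper value outside its range is refused whole. The fingers move at their own pace and stop on an object; the grip force is fixed at half the most. Time passes only in rows, so rows that repeat a pose let the fingers close. It gives the time, the measured TCP pose, the force, the opening and the grip force at its end, in the units of the state.
- robot.state(): the state, without advancing time (a new reading comes with each control period).
- robot.get_image(name): name is "side" or "top"; returns (picture, depth): 400x640x3 uint8, blue, green, red; 400x640 float32, m along the optical axis (not along the pixel's ray), 0 where there is no reading.
- robot.camera_model(name): a dict with "K" (3x3 intrinsics, pixels), "D" ([k1, k2, p1, p2, k3] as OpenCV has them; the pictures are not rectified), "camera_from_world" (4x4, takes a point from world to camera coordinates). Camera axes: x right, y up, looking along -z (the intrinsics and any distortion apply to the point x, -y, -z); pixel columns grow to the right and rows downward; lengths in m; the calibration is good to about 2 mm. A picture is of the moment at which its call begins. camera_model takes no time and is no camera call.
- robot.hand_in(): hands the job in; it is judged then, once.
Trained networks look in the newest picture that a camera, given by its name, has taken for a name from the list of things; names that differ only in an ending like _2 or _b are one class to them, and where a whole thing is asked for, a point or a joint stands for the part that bears it (a point fixed in the world has none). Each returns a list of dicts, best first, with "p" (0 to 1); they miss things now and then, are a little off and sometimes report something else, mostly with a low value. They report only what shows in the picture. A call takes as long as a camera call. They do not tell look-alikes from the thing itself.
- robot.trace(camera, name): "pixels" (400x640 bool, what is visible of it).
- robot.tip_of(camera, name): "location" ([x, y, z] in m, in world coordinates, good to about 4 mm: a listed point, or the origin of a listed thing).
The state is a dict: "time_s": time; "joint_positions": joint angles; "qd": joint speeds; "effort": joint torques, N m; "position": TCP position; "orientation": TCP orientation; "force": force on the tool from outside, world axes, zero at the start; "wrist_torque": the same for the moment, N m; "width": finger opening in m; "grip_force": force on a finger pad.
Only numpy, scipy, OpenCV 4.12 (cv2) and the standard library are available. Lean on these libraries where they do the work, as an engineer would, in place of code of your own. Each camera call takes 0.05 s, during which the arm holds its last target. There are 200 camera calls.

## Working session

There is one attempt and no reset: what is moved stays moved. The work goes in short steps, Python scripts to look and compute and a tool call to move; the robot and the scene stay as the last step left them, time stands still between calls to the robot, and variables do not carry over. Pictures are saved under pics/ and viewed, at most 14 in all, crops included, and the job is handed in when it is done.

Besides the shell and the picture viewer there is one more tool, called after "Call:" as name(argument=value, ...) on one line, values as JSON. arm_command: Moves the arm, as the interface text tells. Shift numbers are shares of 80 cm and turn numbers shares of 60 degrees, none past 1 either way. Its arguments: {"type":"object","properties":{"plan":{"type":"array","items":{"type":"array","items":{"type":"number","minimum":-1,"maximum":1}}}},"required":["plan"]}

```bash
mkdir -p pics; cat > h.py <<'E'
import numpy as np, cv2
from station import robot
def world(cam, px, d):
    m=robot.camera_model(cam); px=np.asarray(px,float).reshape(-1,1,2)
    n=cv2.undistortPoints(px,np.array(m["K"]),np.array(m["D"]))[:,0]
    d=np.asarray(d,float).reshape(-1)
    pc=np.c_[n[:,0]*d,-n[:,1]*d,-d,np.ones(len(d))]
    return (np.linalg.inv(np.array(m["camera_from_world"]))@pc.T).T[:,:3]
E
python3 - <<'E'
from h import *
for c in("top","side"):
    im,d=robot.get_image(c); cv2.imwrite(f"pics/{c}0.png",im); np.save(f"{c}0.npy",d)
    for n in["jar_green","jar_red","lemon_mid","garlic_mid","plug","seasoning_tray","fresh_crate","sink_dish","glass_cup"]:
        m=robot.camera_model(c)
        for r in robot.tip_of(c,n):
            p=np.array(r["location"]);q=(np.array(m["camera_from_world"])@np.r_[p,1])[:3]
            uv=cv2.projectPoints(np.array([[q[0],-q[1],-q[2]]]),np.zeros(3),np.zeros(3),np.array(m["K"]),np.array(m["D"]))[0].ravel()
            print(c,n,round(r["p"],2),p.round(3),uv.round())
s=robot.state();print(s)
E
```

```text
top jar_red 0.66 [ 0.419  0.64  -0.002] [197. 183.]
top jar_red 0.6 [0.443 0.326 0.001] [273. 207.]
top lemon_mid 0.4 [ 0.436 -0.057  0.031] [369. 243.]
top garlic_mid 0.72 [ 0.452 -0.33   0.023] [448. 271.]
top plug 0.45 [ 0.437  0.075 -0.   ] [334. 234.]
top fresh_crate 0.84 [ 0.606  0.241 -0.001] [313. 184.]
top fresh_crate 0.3 [ 0.447 -0.329  0.023] [447. 272.]
top sink_dish 0.94 [ 0.619  0.004 -0.001] [373. 203.]
top glass_cup 0.84 [0.446 0.188 0.003] [307. 220.]
side jar_green 0.77 [ 0.443 -0.205 -0.003] [312. 316.]
side jar_red 0.72 [0.418 0.635 0.001] [283. 135.]
side jar_red 0.59 [ 0.45   0.326 -0.001] [297. 182.]
side lemon_mid 0.58 [ 0.44  -0.058  0.026] [305. 262.]
side garlic_mid 0.66 [ 0.45  -0.328  0.024] [322. 359.]
side plug 0.67 [ 0.44   0.188 -0.002] [298. 208.]
side plug 0.58 [ 0.44   0.075 -0.003] [301. 234.]
side seasoning_tray 0.83 [ 0.631 -0.253 -0.001] [392. 324.]
side seasoning_tray 0.63 [ 0.44  -0.059  0.026] [305. 262.]
side fresh_crate 0.74 [ 0.601  0.241 -0.003] [344. 194.]
{'time_s': 1.0, 'joint_positions': array([ 70.04295216,  29.07835429, -13.61518886,  85.95309144,
         7.2013586 ,  65.8278164 ,  -8.86862865]), 'qd': array([-0.03806921,  0.02085855, -0.0007288 ,  0.0934712 , -0.00378647,
       -0.08491872,  0.05878502]), 'effort': array([-4.74872850e-04, -6.20387363e+01, -2.18525134e+00, -2.49967933e+01,
        1.38715914e-02,  2.29405967e-03,  5.01597100e-06]), 'position': array([ 0.2739955 , -0.56174232,  0.2392802 ]), 'orientation': array([-1.79998886e+02, -2.21369879e-03,  2.60021183e+01]), 'force': array([-0.01728045, -0.36479963,  0.51847275]), 'wrist_torque': array([-0.02971905, -0.0187613 ,  0.00258791]), 'grip_force': 0.0, 'width': 0.08525443322942833}
```

View pics/top0.png

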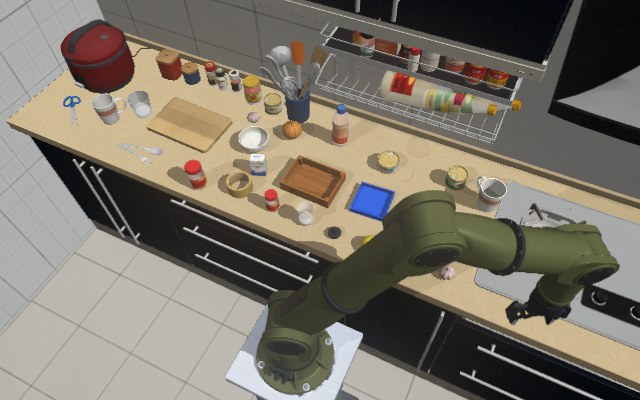

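View pics/side0.png

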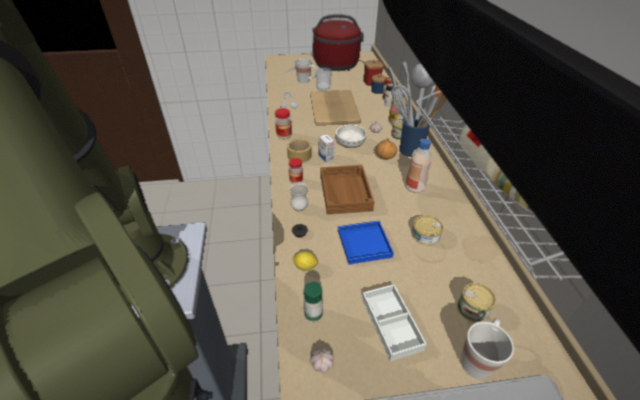

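Top view: red-capped jars at (195,175) and (272,200). Garlic is at (447,272), the plug at (334,232), the glass at (306,213), the crate at (313,181) and the dish at (373,202). Side view: green jar (313,300), lemon (305,261), tray (393,320). Next I'll measure sizes, yaws and red jar heights.

```bash
python3 - <<'E'
from h import *
ims={}
for c in("top","side"):
    im,_=robot.get_image(c); ims[c]=im; d=np.load(f"{c}0.npy")
    for n in["jar_green","jar_red","lemon_mid","garlic_mid","plug","seasoning_tray","fresh_crate","sink_dish"]:
        for r in robot.trace(c,n):
            if r["p"]<.4: continue
            v,u=np.nonzero(r["pixels"]&(d>0))
            if len(u)<15: continue
            w=world(c,np.c_[u,v],d[v,u]); lo,hi=np.percentile(w,[2,98],axis=0)
            k=w[:,2]>0.004
            rect=cv2.minAreaRect((w[:,:2]*1000).astype(np.float32))
            print(c,n,round(r["p"],2),"px",u.mean().round(),v.mean().round(),len(u),"lo",lo.round(3),"hi",hi.round(3),"rect",np.round(rect[0]),np.round(rect[1]),round(rect[2],1))
a=cv2.resize(ims["side"][100:380,260:440],None,fx=2,fy=2,interpolation=cv2.INTER_CUBIC)
b=cv2.resize(ims["top"][140:260,170:350],None,fx=2.2,fy=2.2,interpolation=cv2.INTER_CUBIC)
o=np.zeros((560,780,3),np.uint8);o[:560,:360]=a;o[:b.shape[0],370:370+b.shape[1]]=b
cv2.imwrite("pics/crop1.png",o)
E
```

```text
top jar_red 0.77 px 272.0 200.0 281 lo [ 0.418  0.302 -0.002] hi [0.47  0.343 0.09 ] rect [463. 328.] [92. 45.] 10.9
top jar_red 0.6 px 195.0 174.0 452 lo [0.385 0.6   0.013] hi [0.44  0.655 0.118] rect [446. 666.] [166.  61.] 48.7
top lemon_mid 0.56 px 366.0 239.0 62 lo [ 0.156 -0.133  0.005] hi [ 0.46  -0.026  0.512] rect [ 278. -101.] [412.  35.] 19.2
top garlic_mid 0.53 px 447.0 272.0 176 lo [ 0.425 -0.349  0.015] hi [ 0.467 -0.304  0.046] rect [ 455. -323.] [64. 48.] 22.7
top plug 0.49 px 334.0 232.0 141 lo [ 0.413  0.052 -0.001] hi [0.469 0.097 0.026] rect [440.  75.] [61. 46.] 7.9
top fresh_crate 0.67 px 313.0 181.0 2167 lo [ 0.527  0.141 -0.002] hi [0.678 0.339 0.045] rect [619. 250.] [227. 194.] 88.6
top sink_dish 0.75 px 372.0 201.0 1144 lo [ 0.551 -0.056 -0.003] hi [0.684 0.071 0.026] rect [625.  10.] [155. 137.] 3.3
side jar_green 0.91 px 313.0 301.0 689 lo [ 0.424 -0.225  0.007] hi [ 0.466 -0.185  0.109] rect [ 449. -167.] [119.  48.] 85.7
side jar_red 0.89 px 295.0 170.0 318 lo [0.422 0.302 0.012] hi [0.467 0.343 0.088] rect [444. 323.] [46. 46.] 52.3
side jar_red 0.67 px 283.0 123.0 442 lo [0.388 0.598 0.007] hi [0.447 0.651 0.114] rect [417. 644.] [63. 93.] 0.9
side lemon_mid 0.63 px 305.0 261.0 362 lo [ 0.412 -0.081  0.017] hi [ 0.469 -0.04   0.055] rect [436. -45.] [58. 80.] 18.1
side garlic_mid 0.8 px 321.0 360.0 425 lo [ 0.427 -0.351  0.02 ] hi [ 0.471 -0.308  0.047] rect [ 448. -327.] [49. 56.] 46.3
side plug 0.75 px 299.0 230.0 146 lo [0.416 0.052 0.007] hi [0.454 0.093 0.027] rect [435.  73.] [42. 42.] 86.2
side seasoning_tray 0.87 px 393.0 323.0 2749 lo [ 0.578 -0.337  0.002] hi [ 0.678 -0.168  0.032] rect [ 635. -250.] [100. 170.] 9.7
side fresh_crate 0.64 px 346.0 189.0 2169 lo [0.529 0.141 0.004] hi [0.676 0.341 0.043] rect [605. 242.] [209. 151.] 88.8
side sink_dish 0.65 px 364.0 243.0 1816 lo [ 0.553 -0.06   0.002] hi [0.682 0.072 0.024] rect [618.  19.] [130. 158.] 3.4
```

View pics/crop1.png

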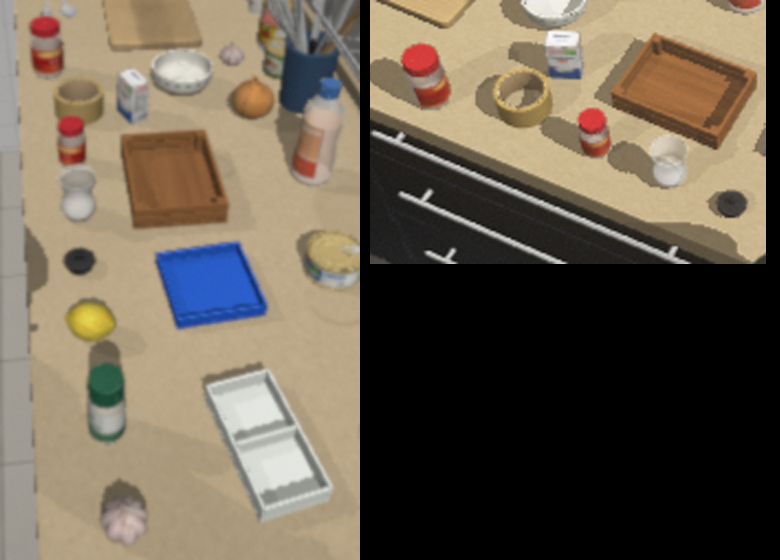

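Candidates for jar_red: (272,200) in the row is about 85 mm tall. (195,175) is about 115 mm tall and 60 mm wide, so it's a look-alike. The one at (272,200) fits, and the crop shows it beside the glass in the row. Next come the tray, crate, dish and lemon yaws.

```bash
cat >> h.py <<'E'
def proj(cam,P):
    m=robot.camera_model(cam);P=np.atleast_2d(P);q=(np.array(m["camera_from_world"])@np.c_[P,np.ones(len(P))].T).T[:,:3]
    return cv2.projectPoints(q*[1,-1,-1],np.zeros(3),np.zeros(3),np.array(m["K"]),np.array(m["D"]))[0][:,0]
def mv(s,xyz,yaw):
    """shares to go from commanded state s to pose xyz,yaw (tool down)"""
    from scipy.spatial.transform import Rotation as R
    A=R.from_euler("xyz",s["orientation"],degrees=True);B=R.from_euler("xyz",[180,0,yaw],degrees=True)
    return np.r_[A.inv().apply(np.array(xyz)-s["position"])/.8,(A.inv()*B).as_rotvec(degrees=True)/60].round(3)
E
python3 - <<'E'
from h import *
from scipy.optimize import minimize
def fit(n,c,L,W,H):
    d=np.load(f"{c}0.npy"); r=robot.trace(c,n)[0]["pixels"]
    m=cv2.erode(r.astype(np.uint8),np.ones((1,1)))
    v,u=np.nonzero((m>0)&(d>0)); w=world(c,np.c_[u,v],d[v,u]); k=(w[:,2]>H-.006)&(w[:,2]<H+.006); k&=abs(w[:,0]-.63)<.12
    q=cv2.minAreaRect((w[k,:2]*1000).astype(np.float32))
    # silhouette fit
    b=np.array([[x*L/2,y*W/2,z] for x in(-1,1) for y in(-1,1) for z in(0,H)])
    def cost(p):
        a=p[2];R=np.array([[np.cos(a),-np.sin(a)],[np.sin(a),np.cos(a)]])
        P=b.copy();P[:,:2]=b[:,:2]@R.T+p[:2]
        o=np.zeros(r.shape,np.uint8);h=cv2.convexHull(proj(c,P).astype(np.float32))
        cv2.fillConvexPoly(o,(h*16).astype(np.int32),1,shift=4)
        return ((o>0)^r).sum()
    best=None
    for a0 in np.radians(np.arange(-30,31,10)):
        s=minimize(cost,[.615,q[0][1]/1000,a0],method="Nelder-Mead",options=dict(initial_simplex=np.array([.61,q[0][1]/1000,a0])+np.array([[0,0,0],[.02,0,0],[0,.02,0],[0,0,.15]])))
        if best is None or s.fun<best.fun:best=s
    print(n,c,"rim",np.round(q[0]),np.round(q[1]),round(q[2],1),"fit",best.x[:2].round(4),np.degrees(best.x[2]).round(1),best.fun,r.sum())
for c in("top","side"):
    robot.get_image(c)
    if c=="side":fit("seasoning_tray",c,.086,.168,.03)
    fit("fresh_crate",c,.15,.2,.04);fit("sink_dish",c,.13,.13,.022)
r=robot.trace("side","lemon_mid")[0]["pixels"]
g=np.random.default_rng(0).normal(size=(400,3));g/=np.linalg.norm(g,axis=1)[:,None]
res=[]
for a in np.radians(np.arange(-90,90,10)):
    def cost(p):
        e=g*[.0355,.0265,.027];P=np.c_[e[:,0]*np.cos(a)-e[:,1]*np.sin(a)+p[0],e[:,0]*np.sin(a)+e[:,1]*np.cos(a)+p[1],e[:,2]+.027]
        o=np.zeros(r.shape,np.uint8);cv2.fillConvexPoly(o,(cv2.convexHull(proj("side",P).astype(np.float32))*16).astype(np.int32),1,shift=4)
        return ((o>0)^r).sum()
    s=minimize(cost,[.44,-.058],method="Nelder-Mead",options=dict(initial_simplex=[[.44,-.058],[.45,-.058],[.44,-.05]]))
    res.append((s.fun,round(np.degrees(a)),s.x.round(4)))
print(sorted(res,key=lambda t:t[0])[:5])
print("jar",mv(robot.state(),[.444,-.205,.25],0))
print("jar",mv(robot.state(),[.444,-.205,.25],90))
E
```

```text
fresh_crate top rim [603. 242.] [203. 158.] 88.2 fit [0.6054 0.2417] -0.0 66.0 2113
sink_dish top rim [617.   6.] [137. 130.] 3.8 fit [0.6165 0.0079] 2.7 82.0 1155
seasoning_tray side rim [ 628. -251.] [ 88. 171.] 9.2 fit [ 0.6292 -0.2504] 9.5 64.0 2847
fresh_crate side rim [604. 242.] [205. 150.] 88.8 fit [0.6052 0.2477] -1.9 87.0 2206
sink_dish side rim [618.   7.] [130. 134.] 3.5 fit [0.6182 0.0089] 1.6 73.0 1791
[(np.float64(49.0), -40, array([ 0.4375, -0.0508])), (np.float64(56.0), -30, array([ 0.4385, -0.052 ])), (np.float64(56.0), -20, array([ 0.4371, -0.0527])), (np.float64(60.0), -50, array([ 0.4396, -0.0541])), (np.float64(63.0), 0, array([ 0.44  , -0.0528]))]
jar [ 0.387 -0.308 -0.013 -0.     0.     0.433]
jar [ 0.387 -0.308 -0.013 -0.    -0.    -1.067]
```

The tray is at (0.629,-0.250) with yaw 9.4°, the crate at (0.604,0.242) and the dish at (0.618,0.007). I'll take the green jar first and turn the tool to about yaw 86.

Call:
arm_command(plan=[[1, 0.387, -0.308, -0.013, 0, 0, -1], [1, 0.387, -0.308, -0.013, 0, 0, -1], [1, 0.387, -0.308, -0.013, 0, 0, -1], [1, 0.387, -0.308, -0.013, 0, 0, -1], [1, 0.387, -0.308, -0.013, 0, 0, -1], [1, 0.387, -0.308, -0.013, 0, 0, -1], [1, 0.387, -0.308, -0.013, 0, 0, -1], [1, 0.387, -0.308, -0.013, 0, 0, -1], [1, 0.387, -0.308, -0.013, 0, 0, -1], [1, 0.387, -0.308, -0.013, 0, 0, -1], [1, 0.387, -0.308, -0.013, 0, 0, -1]])

```text
time_s: 3.68
position: [0.4438, -0.2056, 0.2495]
orientation: [-180.0, 0.0, 85.9]
force: [-0.1, 0.0, -0.8]
width: 0.0854
grip_force: 0.0
```

```bash
cat > st.py <<'E'
import sys
from h import *
np.set_printoptions(suppress=True)
s=robot.state();print(s["time_s"],s["position"].round(4),s["orientation"].round(1),s["joint_positions"].round(0),s["width"],s["grip_force"])
a=list(map(float,sys.argv[1:]))
for i in range(0,len(a),4):print(mv(s,a[i:i+3],a[i+3]))
E
python3 st.py .444 -.205 .25 90 .444 -.205 .047 90
```

```text
3.675 [ 0.4438 -0.2056  0.2495] [-180.     0.    85.9] [ 47.  18. -35. 105.  12.  61.   4.] 0.08540792559079419 0.0
[ 0.001  0.    -0.001 -0.     0.    -0.069]
[ 0.001  0.     0.253 -0.     0.    -0.069]
```

Call:
arm_command(plan=[[1, 0, 0, 0.08, 0, 0, -0.07], [1, 0, 0, 0.15, 0, 0, -0.07], [1, 0, 0, 0.22, 0, 0, -0.07], [1, 0, 0, 0.253, 0, 0, -0.07], [1, 0, 0, 0.253, 0, 0, -0.07], [-1, 0, 0, 0.253, 0, 0, -0.07], [-1, 0, 0, 0.253, 0, 0, -0.07], [-1, 0, 0, 0.253, 0, 0, -0.07], [-1, 0, 0, 0.253, 0, 0, -0.07], [-1, 0, 0, 0.253, 0, 0, -0.07], [-1, 0, 0, 0.253, 0, 0, -0.07], [-1, 0, 0, 0.2, 0, 0, -0.07], [-1, 0, 0, 0.12, 0, 0, -0.07], [-1, 0, 0, 0.12, 0, 0, -0.07]])

```text
time_s: 5.42
position: [0.4467, -0.2052, 0.1584]
orientation: [179.6, 0.2, 90.2]
force: [0.5, -1.1, -2.9]
width: 0.044
grip_force: 62.3
```

```bash
python3 st.py .622 -.2095 .153 95 .622 -.2095 .053 95
```

```text
5.425 [ 0.4467 -0.2052  0.1584] [179.6   0.2  90.2] [ 46.  25. -34. 113.  18.  48.   2.] 0.044020422728600496 62.26596236228943
[-0.006  0.219  0.008  0.007  0.004 -0.08 ]
[-0.006  0.218  0.133  0.007  0.004 -0.08 ]
```

Call:
arm_command(plan=[[-1, -0.006, 0.07, 0, 0, 0, -0.08], [-1, -0.006, 0.14, 0, 0, 0, -0.08], [-1, -0.006, 0.2, 0, 0, 0, -0.08], [-1, -0.006, 0.222, 0, 0, 0, -0.08], [-1, -0.006, 0.222, 0, 0, 0, -0.08], [-1, -0.006, 0.222, 0.05, 0, 0, -0.08], [-1, -0.006, 0.222, 0.09, 0, 0, -0.08], [-1, -0.006, 0.222, 0.11, 0, 0, -0.08], [-1, -0.006, 0.222, 0.12, 0, 0, -0.08], [-1, -0.006, 0.222, 0.126, 0, 0, -0.08], [-1, -0.006, 0.222, 0.126, 0, 0, -0.08]])

```text
time_s: 6.8
position: [0.6222, -0.2088, 0.0535]
orientation: [179.9, 0.0, 95.0]
force: [-0.2, -0.6, -1.9]
width: 0.0439
grip_force: 62.3
```

```bash
python3 st.py; python3 - <<'E'
from h import *
im,d=robot.get_image("side");cv2.imwrite("pics/s2.png",cv2.resize(im[200:400,240:500],None,fx=2.5,fy=2.5))
print([(r["p"],r["location"]) for r in robot.tip_of("side","jar_green")])
E
```

```text
6.8 [ 0.6222 -0.2088  0.0535] [179.9   0.   95. ] [ 33.  44. -29.  93.  27.  50.  -2.] 0.043918708877941005 62.31302618980408
[(0.77, [0.6181, -0.2062, 0.0032])]
```

View pics/s2.png

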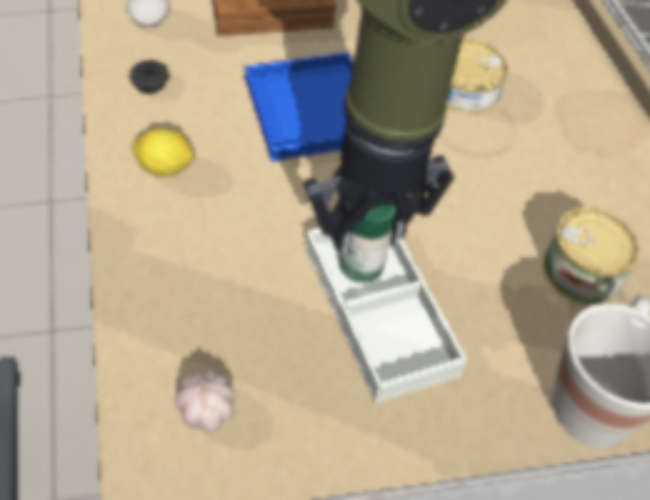

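The green jar stands in the far bay, at crop (365,245). I'll release it and lift.

Call:
arm_command(plan=[[-1, 0, 0, 0.002, 0, 0, 0], [1, 0, 0, 0.002, 0, 0, 0], [1, 0, 0, 0.002, 0, 0, 0], [1, 0, 0, 0.002, 0, 0, 0], [1, 0, 0, 0.002, 0, 0, 0], [1, 0, 0, -0.05, 0, 0, 0], [1, 0, 0, -0.12, 0, 0, 0], [1, 0, 0, -0.19, 0, 0, 0], [1, 0, 0, -0.246, 0, 0, 0], [1, 0, 0, -0.246, 0, 0, 0], [1, 0, 0, -0.246, 0, 0, 0]])

```text
time_s: 8.28
position: [0.6214, -0.2088, 0.2491]
orientation: [-179.9, 0.0, 95.0]
force: [-0.0, -0.1, -0.3]
width: 0.0854
grip_force: 0.0
```

```bash
python3 st.py .446 .325 .25 90  .446 .325 .25 95; python3 - <<'E'
from h import *
for c in("side","top"):
    im,d=robot.get_image(c);cv2.imwrite(f"pics/{c}3.png",im)
    for n in("jar_green","garlic_mid","lemon_mid","plug"): print(c,n,[(round(r["p"],2),np.round(r["location"],4)) for r in robot.tip_of(c,n)])
E
```

```text
8.275 [ 0.6214 -0.2088  0.2491] [-179.9    0.    95. ] [ 35.  34. -34.  80.  19.  72.   5.] 0.08543854957817436 0.0
[ 0.684 -0.16  -0.001 -0.001  0.     0.083]
[ 0.684 -0.16  -0.001 -0.001  0.    -0.   ]
side jar_green [(0.96, array([ 0.6204, -0.2082,  0.0038]))]
side garlic_mid [(0.69, array([ 0.4493, -0.3286,  0.026 ]))]
side lemon_mid [(0.62, array([ 0.4417, -0.0556,  0.0259]))]
side plug [(0.6, array([ 0.4392,  0.0729, -0.0034]))]
top jar_green [(0.57, array([ 0.6257, -0.2074,  0.0026]))]
top garlic_mid [(0.74, array([ 0.6185,  0.0009, -0.0037])), (0.49, array([ 0.4502, -0.3261,  0.0251]))]
top lemon_mid []
top plug [(0.6, array([ 4.349e-01,  7.330e-02, -4.000e-04]))]
```

Call:
arm_command(plan=[[1, 0.684, -0.16, 0, 0, 0, 0.083], [1, 0.684, -0.16, 0, 0, 0, 0.083], [1, 0.684, -0.16, 0, 0, 0, 0.083], [1, 0.684, -0.16, 0, 0, 0, 0.083], [1, 0.684, -0.16, 0, 0, 0, 0.083], [1, 0.684, -0.16, 0, 0, 0, 0.083], [1, 0.684, -0.16, 0, 0, 0, 0.083], [1, 0.684, -0.16, 0, 0, 0, 0.083], [1, 0.684, -0.16, 0, 0, 0, 0.083], [1, 0.684, -0.16, 0, 0, 0, 0.083], [1, 0.684, -0.16, 0, 0, 0, 0.083], [1, 0.684, -0.16, 0, 0, 0, 0.083], [1, 0.684, -0.16, 0, 0, 0, 0.083], [1, 0.684, -0.16, 0, 0, 0, 0.083]])

```text
time_s: 10.52
position: [0.4471, 0.3244, 0.2497]
orientation: [180.0, 0.0, 89.9]
force: [-0.1, -1.0, 0.8]
width: 0.0853
grip_force: 0.0
```

```bash
python3 st.py .446 .325 .045 90; python3 - <<'E'
from h import *
for c in("top",):
    im,d=robot.get_image(c);cv2.imwrite(f"pics/{c}4.png",im)
    for n in("jar_red","lemon_mid"): print(c,n,[(round(r["p"],2),np.round(r["location"],4)) for r in robot.tip_of(c,n)])
    r=robot.trace(c,"lemon_mid");print(len(r))
    if r:
        r=r[0]["pixels"];v,u=np.nonzero(r);print(u.mean(),v.mean(),len(u));np.save("lm.npy",r)
    cv2.imwrite("pics/lem.png",cv2.resize(im[180:270,300:420],None,fx=5,fy=5,interpolation=cv2.INTER_CUBIC))
E
```

```text
10.525 [0.4471 0.3244 0.2497] [180.    0.   89.9] [-13.  25. -39.  96.  17.  65. -56.] 0.08528917513328775 0.0
[ 0.001 -0.001  0.256  0.     0.    -0.001]
top jar_red [(0.74, array([0.4154, 0.6374, 0.0015])), (0.5, array([0.4455, 0.3293, 0.0034]))]
top lemon_mid [(0.7, array([ 0.6246, -0.2055,  0.0033])), (0.6, array([ 0.4385, -0.0565,  0.0303]))]
1
369.7654867256637 241.93362831858408 226
```

View pics/lem.png

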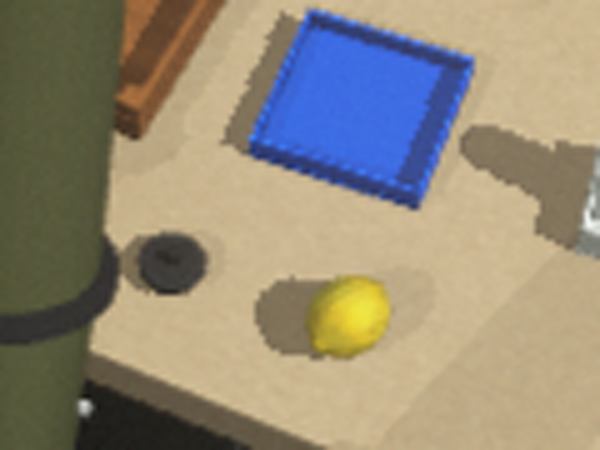

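The lemon is at crop (348,316) and its long axis runs lower-left to upper-right; the plug is at (172,262). I'll grasp the red jar and fit the lemon yaw in parallel.

Call:
arm_command(plan=[[1, 0.002, 0, 0.08, 0, 0, 0], [1, 0.002, 0, 0.15, 0, 0, 0], [1, 0.002, 0, 0.22, 0, 0, 0], [1, 0.002, 0, 0.254, 0, 0, 0], [1, 0.002, 0, 0.254, 0, 0, 0], [-1, 0.002, 0, 0.254, 0, 0, 0], [-1, 0.002, 0, 0.254, 0, 0, 0], [-1, 0.002, 0, 0.254, 0, 0, 0], [-1, 0.002, 0, 0.254, 0, 0, 0], [-1, 0.002, 0, 0.254, 0, 0, 0], [-1, 0.002, 0, 0.254, 0, 0, 0], [-1, 0.002, 0, 0.17, 0, 0, 0], [-1, 0.002, 0, 0.09, 0, 0, 0], [-1, 0.002, 0, 0.02, 0, 0, 0], [-1, 0.002, 0, 0, 0, 0, 0]])

```text
time_s: 12.6
position: [0.4475, 0.3282, 0.2548]
orientation: [179.6, -0.3, 90.0]
force: [0.9, 0.5, -1.7]
width: 0.047
grip_force: 62.4
```

```bash
python3 st.py .6357 -.2905 .25 95 .6357 -.2905 .25 90; python3 - <<'E'
from h import *
from scipy.optimize import minimize
robot.get_image("side")
M={"top":np.load("lm.npy"),"side":robot.trace("side","lemon_mid")[0]["pixels"]}
print({c:int(m.sum()) for c,m in M.items()})
g=np.random.default_rng(0).normal(size=(400,3));g/=np.linalg.norm(g,axis=1)[:,None]
res=[]
for a in np.radians(np.arange(-90,90,10)):
    def cost(p):
        e=g*[.0345,.0265,.027];P=np.c_[e[:,0]*np.cos(a)-e[:,1]*np.sin(a)+p[0],e[:,0]*np.sin(a)+e[:,1]*np.cos(a)+p[1],e[:,2]+.027]
        t=0
        for c in M:
            o=np.zeros(M[c].shape,np.uint8);cv2.fillConvexPoly(o,(cv2.convexHull(proj(c,P).astype(np.float32))*16).astype(np.int32),1,shift=4)
            t+=((o>0)^M[c]).sum()
        return t
    s=minimize(cost,[.44,-.058],method="Nelder-Mead",options=dict(initial_simplex=[[.44,-.058],[.45,-.058],[.44,-.05]]))
    res.append((int(s.fun),round(np.degrees(a)),s.x.round(4)))
for r in sorted(res,key=lambda t:t[0])[:6]:print(r)
E
```

```text
12.6 [0.4475 0.3282 0.2548] [179.6  -0.3  90. ] [-13.  25. -39.  95.  17.  65. -56.] 0.04702215632597848 62.42496728897095
[-0.773  0.235  0.004  0.007 -0.004 -0.083]
[-0.773  0.235  0.004  0.006 -0.004  0.   ]
{'top': 226, 'side': 343}
(109, -50, array([ 0.4418, -0.0543]))
(109, -40, array([ 0.442 , -0.0538]))
(115, -30, array([ 0.4429, -0.0541]))
(117, -20, array([ 0.4413, -0.0539]))
(118, 0, array([ 0.4428, -0.0559]))
(122, -10, array([ 0.4423, -0.0548]))
```

Call:
arm_command(plan=[[-1, -0.771, 0.237, 0, 0, 0, -0.12], [-1, -0.771, 0.237, 0, 0, 0, -0.12], [-1, -0.771, 0.237, 0, 0, 0, -0.12], [-1, -0.771, 0.237, 0, 0, 0, -0.12], [-1, -0.771, 0.237, 0, 0, 0, -0.12], [-1, -0.771, 0.237, 0, 0, 0, -0.12], [-1, -0.771, 0.237, 0, 0, 0, -0.12], [-1, -0.771, 0.237, 0, 0, 0, -0.12], [-1, -0.771, 0.237, 0, 0, 0, -0.12], [-1, -0.771, 0.237, 0, 0, 0, -0.12], [-1, -0.771, 0.237, 0, 0, 0, -0.12], [-1, -0.771, 0.237, 0, 0, 0, -0.12], [-1, -0.771, 0.237, 0, 0, 0, -0.12], [-1, -0.771, 0.237, 0, 0, 0, -0.12], [-1, -0.771, 0.237, 0.05, 0, 0, -0.12], [-1, -0.771, 0.237, 0.12, 0, 0, -0.12], [-1, -0.771, 0.237, 0.17, 0, 0, -0.12], [-1, -0.771, 0.237, 0.18, 0, 0, -0.12], [-1, -0.771, 0.237, 0.18, 0, 0, -0.12]])

```text
time_s: 15.08
position: [0.637, -0.2893, 0.1067]
orientation: [179.9, 0.0, 97.3]
force: [-0.0, 0.3, -1.3]
width: 0.0468
grip_force: 62.5
```

```bash
python3 st.py .6357 -.2905 .0515 97; python3 - <<'E'
from h import *
for c in("side",):
    im,d=robot.get_image(c)
    for n in("jar_red","jar_green"): print(c,n,[(round(r["p"],2),np.round(r["location"],4)) for r in robot.tip_of(c,n)])
    cv2.imwrite("pics/s5.png",cv2.resize(im[200:400,280:480],None,fx=2.5,fy=2.5,interpolation=cv2.INTER_CUBIC))
E
```

```text
15.075 [ 0.637  -0.2893  0.1067] [179.9   0.   97.3] [ 40.  45. -32.  83.  26.  60.   9.] 0.04678902323285165 62.4826455116272
[-0.001 -0.002  0.069  0.001  0.     0.004]
side jar_red [(0.96, array([ 0.6391, -0.2929,  0.0581]))]
side jar_green [(0.91, array([ 0.6161, -0.2082,  0.0013]))]
```

View pics/s5.png

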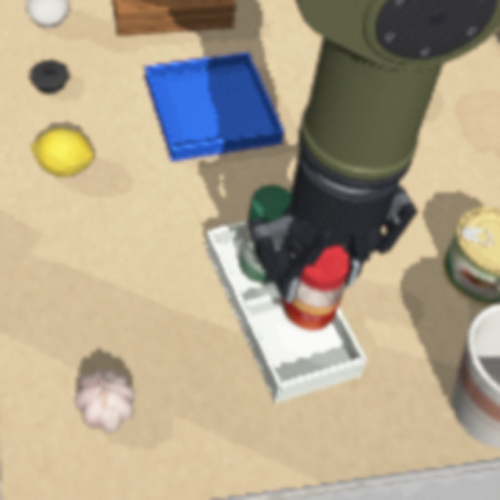

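The red jar hangs over the near bay at crop (318,295), clear of the green jar. I'll lower it, release, and lift.

Call:
arm_command(plan=[[-1, -0.001, -0.001, 0.03, 0, 0, 0], [-1, -0.001, -0.001, 0.055, 0, 0, 0], [-1, -0.001, -0.001, 0.068, 0, 0, 0], [-1, -0.001, -0.001, 0.068, 0, 0, 0], [1, -0.001, -0.001, 0.068, 0, 0, 0], [1, -0.001, -0.001, 0.068, 0, 0, 0], [1, -0.001, -0.001, 0.068, 0, 0, 0], [1, -0.001, -0.001, 0.068, 0, 0, 0], [1, -0.001, -0.001, 0, 0, 0, 0], [1, -0.001, -0.001, -0.07, 0, 0, 0], [1, -0.001, -0.001, -0.14, 0, 0, 0], [1, -0.001, -0.001, -0.17, 0, 0, 0], [1, -0.001, -0.001, -0.17, 0, 0, 0]])

```text
time_s: 16.85
position: [0.6368, -0.2908, 0.2442]
orientation: [179.8, 0.1, 97.2]
force: [0.5, 0.6, -1.2]
width: 0.0853
grip_force: 0.0
```

```bash
python3 st.py .45 -.328 .13 90 .45 -.328 .015 90; python3 - <<'E'
from h import *
for c in("side",):
    im,d=robot.get_image(c)
    for n in("jar_red","jar_green","garlic_mid"): print(c,n,[(round(r["p"],2),np.round(r["location"],4)) for r in robot.tip_of(c,n)])
E
```

```text
16.85 [ 0.6368 -0.2908  0.2442] [179.8   0.1  97.2] [ 40.  38. -35.  72.  22.  75.  13.] 0.08526146491044773 0.0
[-0.017 -0.238  0.142  0.004  0.002  0.12 ]
[-0.016 -0.239  0.286  0.004  0.002  0.12 ]
side jar_red [(0.9, array([ 0.6403, -0.2941,  0.0063])), (0.81, array([0.4173, 0.6314, 0.0012]))]
side jar_green [(0.81, array([ 0.6225, -0.2049,  0.0028]))]
side garlic_mid [(0.74, array([ 0.451 , -0.3298,  0.0233]))]
```

Call:
arm_command(plan=[[1, -0.017, -0.07, 0, 0, 0, 0.12], [1, -0.017, -0.14, 0, 0, 0, 0.12], [1, -0.017, -0.21, 0, 0, 0, 0.12], [1, -0.017, -0.236, 0.04, 0, 0, 0.12], [1, -0.017, -0.236, 0.11, 0, 0, 0.12], [1, -0.017, -0.236, 0.18, 0, 0, 0.12], [1, -0.017, -0.236, 0.24, 0, 0, 0.12], [1, -0.017, -0.236, 0.282, 0, 0, 0.12], [1, -0.017, -0.236, 0.282, 0, 0, 0.12], [1, -0.017, -0.236, 0.282, 0, 0, 0.12], [-1, -0.017, -0.236, 0.282, 0, 0, 0.12], [-1, -0.017, -0.236, 0.282, 0, 0, 0.12], [-1, -0.017, -0.236, 0.282, 0, 0, 0.12], [-1, -0.017, -0.236, 0.282, 0, 0, 0.12], [-1, -0.017, -0.236, 0.282, 0, 0, 0.12], [-1, -0.017, -0.236, 0.23, 0, 0, 0.12], [-1, -0.017, -0.236, 0.15, 0, 0, 0.12], [-1, -0.017, -0.236, 0.07, 0, 0, 0.12], [-1, -0.017, -0.236, 0, 0, 0, 0.12], [-1, -0.017, -0.236, 0, 0, 0, 0.12]])

```text
time_s: 19.55
position: [0.4524, -0.3287, 0.2471]
orientation: [179.6, 0.3, 90.0]
force: [-0.2, -0.4, -0.7]
width: 0.0472
grip_force: 62.0
```

```bash
python3 st.py .605 .195 .25 90 .605 .195 .022 90
```

```text
19.55 [ 0.4524 -0.3287  0.2471] [179.6   0.3  90. ] [ 58.  25. -37.  96.  17.  64.  17.] 0.04721206640927158 61.998372052330524
[ 0.655  0.191 -0.006  0.007  0.006  0.   ]
[0.656 0.189 0.279 0.007 0.006 0.   ]
```

Call:
arm_command(plan=[[-1, 0.655, 0.194, 0, 0, 0, 0], [-1, 0.655, 0.194, 0, 0, 0, 0], [-1, 0.655, 0.194, 0, 0, 0, 0], [-1, 0.655, 0.194, 0, 0, 0, 0], [-1, 0.655, 0.194, 0, 0, 0, 0], [-1, 0.655, 0.194, 0, 0, 0, 0], [-1, 0.655, 0.194, 0, 0, 0, 0], [-1, 0.655, 0.194, 0, 0, 0, 0], [-1, 0.655, 0.194, 0, 0, 0, 0], [-1, 0.655, 0.194, 0, 0, 0, 0], [-1, 0.655, 0.194, 0, 0, 0, 0], [-1, 0.655, 0.194, 0, 0, 0, 0], [-1, 0.655, 0.194, 0, 0, 0, 0], [-1, 0.655, 0.194, 0.06, 0, 0, 0], [-1, 0.655, 0.194, 0.13, 0, 0, 0], [-1, 0.655, 0.194, 0.19, 0, 0, 0], [-1, 0.655, 0.194, 0.2, 0, 0, 0]])

```text
time_s: 21.68
position: [0.6035, 0.1941, 0.0788]
orientation: [-179.7, 0.1, 90.0]
force: [0.0, -0.2, 0.6]
width: 0.0474
grip_force: 62.0
```

```bash
python3 st.py .605 .195 .0235 90; python3 - <<'E'
from h import *
for c in("side",):
    im,d=robot.get_image(c)
    for n in("jar_red","jar_green","garlic_mid"): print(c,n,[(round(r["p"],2),np.round(r["location"],4)) for r in robot.tip_of(c,n)])
    a=cv2.resize(im[100:300,260:440],None,fx=2.2,fy=2.2)
    im,d=robot.get_image("top");b=cv2.resize(im[140:260,260:420],None,fx=2.4,fy=2.4)
    o=np.zeros((440,790,3),np.uint8);o[:a.shape[0],:a.shape[1]]=a;o[:b.shape[0],400:400+b.shape[1]]=b
    cv2.imwrite("pics/s6.png",o)
E
```

```text
21.675 [0.6035 0.1941 0.0788] [-179.7    0.1   90. ] [ -1.  42. -34.  95.  28.  52. -45.] 0.04737273670249034 61.98854897869751
[ 0.001  0.002  0.069 -0.005  0.002 -0.001]
side jar_red [(0.6, array([4.161e-01, 6.330e-01, 3.000e-04]))]
side jar_green [(0.89, array([ 0.6205, -0.2094,  0.0017]))]
side garlic_mid [(0.59, array([0.6005, 0.192 , 0.0853]))]
```

View pics/s6.png

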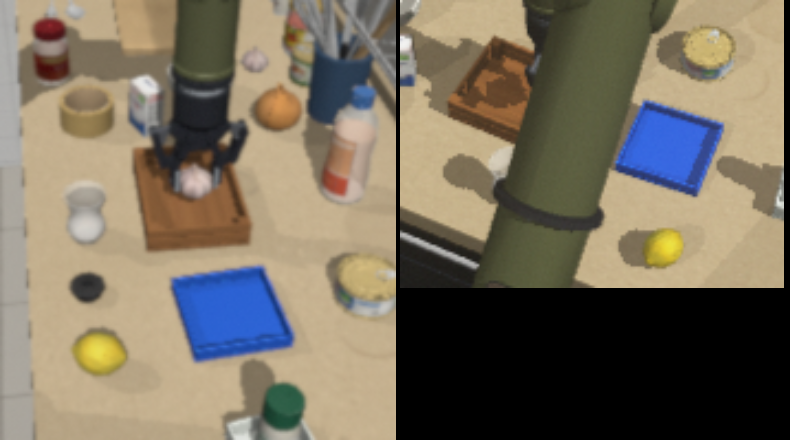

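The garlic hangs over the near part of the crate, at crop (195,178), and the glass is untouched. I'll lower and release.

Call:
arm_command(plan=[[-1, 0.001, 0, 0.03, 0, 0, 0], [-1, 0.001, 0, 0.06, 0, 0, 0], [-1, 0.001, 0, 0.073, 0, 0, 0], [-1, 0.001, 0, 0.073, 0, 0, 0], [0.6, 0.001, 0, 0.073, 0, 0, 0], [0.6, 0.001, 0, 0.073, 0, 0, 0], [0.6, 0.001, 0, 0.073, 0, 0, 0], [0.6, 0.001, 0, 0.073, 0, 0, 0], [0.6, 0.001, 0, 0.03, 0, 0, 0], [0.6, 0.001, 0, -0.04, 0, 0, 0], [0.6, 0.001, 0, -0.11, 0, 0, 0], [0.6, 0.001, 0, -0.18, 0, 0, 0], [1, 0.001, 0, -0.2, 0, 0, 0], [1, 0.001, 0, -0.2, 0, 0, 0]])

```text
time_s: 23.68
position: [0.6054, 0.1969, 0.2424]
orientation: [179.9, -0.0, 90.0]
force: [0.0, 0.6, -0.6]
width: 0.0852
grip_force: 0.0
```

```bash
python3 st.py .442 -.055 .2 50 .442 -.055 .015 50; python3 - <<'E'
from h import *
for c in("side","top"):
    im,d=robot.get_image(c)
    for n in("lemon_mid","garlic_mid"): print(c,n,[(round(r["p"],2),np.round(r["location"],4)) for r in robot.tip_of(c,n)])
E
```

```text
23.675 [0.6054 0.1969 0.2424] [179.9  -0.   90. ] [  2.  33. -38.  84.  21.  70. -39.] 0.08522632886365016 0.0
[-0.315 -0.204  0.052  0.001 -0.001  0.667]
[-0.315 -0.205  0.284  0.001 -0.001  0.667]
side lemon_mid [(0.56, array([ 0.4383, -0.0551,  0.0259]))]
side garlic_mid [(0.71, array([0.6058, 0.1956, 0.0298]))]
top lemon_mid [(0.45, array([ 0.4391, -0.0547,  0.0284]))]
top garlic_mid []
```

Call:
arm_command(plan=[[1, -0.314, -0.205, 0, 0, 0, -0.8], [1, -0.314, -0.205, 0, 0, 0, -0.8], [1, -0.314, -0.205, 0, 0, 0, -0.8], [1, -0.314, -0.205, 0, 0, 0, -0.8], [1, -0.314, -0.205, 0, 0, 0, -0.8], [1, -0.314, -0.205, 0, 0, 0, -0.8], [1, -0.314, -0.205, 0, 0, 0, -0.8], [1, -0.314, -0.205, 0.08, 0, 0, -0.8], [1, -0.314, -0.205, 0.15, 0, 0, -0.8], [1, -0.314, -0.205, 0.2, 0, 0, -0.8], [1, -0.314, -0.205, 0.25, 0, 0, -0.8], [1, -0.314, -0.205, 0.282, 0, 0, -0.8], [1, -0.314, -0.205, 0.282, 0, 0, -0.8], [1, -0.314, -0.205, 0.282, 0, 0, -0.8], [-1, -0.314, -0.205, 0.282, 0, 0, -0.8], [-1, -0.314, -0.205, 0.282, 0, 0, -0.8], [-1, -0.314, -0.205, 0.282, 0, 0, -0.8], [-1, -0.314, -0.205, 0.282, 0, 0, -0.8], [-1, -0.314, -0.205, 0.282, 0, 0, -0.8], [-1, -0.314, -0.205, 0.282, 0, 0, -0.8]])

```text
time_s: 26.48
position: [0.4416, -0.0549, 0.0174]
orientation: [180.0, 0.1, 138.0]
force: [-2.9, -0.5, 14.4]
width: 0.0508
grip_force: 59.5
```

```bash
python3 st.py .605 .29 .24 90
```

```text
26.475 [ 0.4416 -0.0549  0.0174] [180.    0.1 138. ] [ 28.  37. -36. 127.  46.  30.   4.] 0.05079621177624461 59.54444914008491
[ 0.136  0.457 -0.278  0.001  0.002  0.8  ]
```

Call:
arm_command(plan=[[-1, 0, 0, -0.07, 0, 0, 0], [-1, 0, 0, -0.14, 0, 0, 0], [-1, 0, 0, -0.21, 0, 0, 0], [-1, 0, 0, -0.28, 0, 0, 0], [-1, 0.137, 0.457, -0.28, 0, 0, 0.8], [-1, 0.137, 0.457, -0.28, 0, 0, 0.8], [-1, 0.137, 0.457, -0.28, 0, 0, 0.8], [-1, 0.137, 0.457, -0.28, 0, 0, 0.8], [-1, 0.137, 0.457, -0.28, 0, 0, 0.8], [-1, 0.137, 0.457, -0.28, 0, 0, 0.8], [-1, 0.137, 0.457, -0.28, 0, 0, 0.8], [-1, 0.137, 0.457, -0.28, 0, 0, 0.8], [-1, 0.137, 0.457, -0.28, 0, 0, 0.8], [-1, 0.137, 0.457, -0.28, 0, 0, 0.8], [-1, 0.137, 0.457, -0.28, 0, 0, 0.8], [-1, 0.137, 0.457, -0.2, 0, 0, 0.8], [-1, 0.137, 0.457, -0.13, 0, 0, 0.8], [-1, 0.137, 0.457, -0.08, 0, 0, 0.8], [-1, 0.137, 0.457, -0.08, 0, 0, 0.8]])

```text
time_s: 28.85
position: [0.6027, 0.2888, 0.0772]
orientation: [-179.7, 0.2, 90.0]
force: [-0.6, -0.5, -0.7]
width: 0.0503
grip_force: 62.8
```

```bash
python3 st.py .605 .29 .023 90; python3 - <<'E'
from h import *
im,d=robot.get_image("side")
for n in("lemon_mid","garlic_mid"): print(n,[(round(r["p"],2),np.round(r["location"],4)) for r in robot.tip_of("side",n)])
cv2.imwrite("pics/s7.png",cv2.resize(im[100:260,270:430],None,fx=3,fy=3))
E
```

```text
28.85 [0.6027 0.2888 0.0772] [-179.7    0.2   90. ] [ -9.  45. -35.  89.  29.  56. -52.] 0.050284604688462395 62.78322676895186
[ 0.002  0.003  0.068 -0.005  0.003 -0.   ]
lemon_mid [(0.67, array([0.6048, 0.2865, 0.087 ]))]
garlic_mid [(0.65, array([0.6052, 0.1948, 0.0301]))]
```

View pics/s7.png

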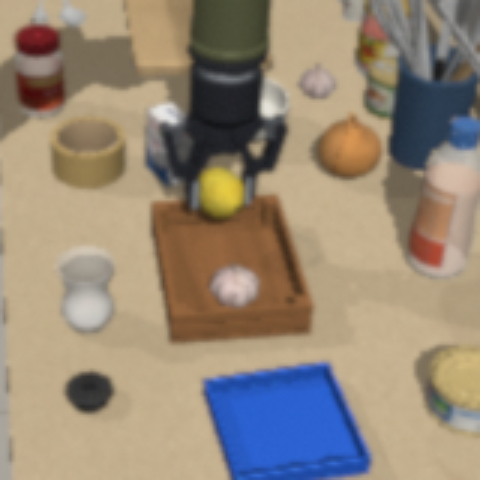

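The lemon is above the far half of the crate, at crop (220,193), and the garlic sits in the near half at (235,285). I'll lower and release.

Call:
arm_command(plan=[[-1, 0, 0.001, 0.03, 0, 0, 0], [-1, 0, 0.001, 0.06, 0, 0, 0], [-1, 0, 0.001, 0.072, 0, 0, 0], [-1, 0, 0.001, 0.072, 0, 0, 0], [0.6, 0, 0.001, 0.072, 0, 0, 0], [0.6, 0, 0.001, 0.072, 0, 0, 0], [0.6, 0, 0.001, 0.072, 0, 0, 0], [0.6, 0, 0.001, 0.072, 0, 0, 0], [0.6, 0, 0.001, 0.03, 0, 0, 0], [0.6, 0, 0.001, -0.04, 0, 0, 0], [0.6, 0, 0.001, -0.11, 0, 0, 0], [0.6, 0, 0.001, -0.18, 0, 0, 0], [1, 0, 0.001, -0.2, 0, 0, 0], [1, 0, 0.001, -0.2, 0, 0, 0]])

```text
time_s: 30.75
position: [0.6053, 0.2908, 0.2408]
orientation: [179.9, -0.0, 90.0]
force: [0.3, -0.2, -0.5]
width: 0.0854
grip_force: 0.0
```

```bash
python3 st.py .438 .074 .2 90 .438 .074 .008 90; python3 - <<'E'
from h import *
for c in("side","top"):
    im,d=robot.get_image(c)
    for n in("lemon_mid","garlic_mid","plug"): print(c,n,[(round(r["p"],2),np.round(r["location"],4)) for r in robot.tip_of(c,n)])
E
```

```text
30.75 [0.6053 0.2908 0.2408] [179.9  -0.   90. ] [ -7.  37. -39.  78.  23.  73. -47.] 0.08542318729940167 0.0
[-0.271 -0.209  0.051  0.002 -0.     0.   ]
[-0.271 -0.21   0.291  0.002 -0.     0.   ]
side lemon_mid [(0.46, array([0.6053, 0.2908, 0.03  ]))]
side garlic_mid [(0.65, array([0.607 , 0.1942, 0.0335]))]
side plug [(0.55, array([ 0.4388,  0.0742, -0.0008]))]
top lemon_mid [(0.58, array([0.6047, 0.2925, 0.0363]))]
top garlic_mid []
top plug [(0.41, array([ 0.4349,  0.0725, -0.0006]))]
```

Call:
arm_command(plan=[[1, -0.27, -0.208, 0, 0, 0, 0], [1, -0.27, -0.208, 0, 0, 0, 0], [1, -0.27, -0.208, 0, 0, 0, 0], [1, -0.27, -0.208, 0, 0, 0, 0], [1, -0.27, -0.208, 0, 0, 0, 0], [1, -0.27, -0.208, 0, 0, 0, 0], [1, -0.27, -0.208, 0, 0, 0, 0], [1, -0.27, -0.208, 0.08, 0, 0, 0], [1, -0.27, -0.208, 0.15, 0, 0, 0], [1, -0.27, -0.208, 0.2, 0, 0, 0], [1, -0.27, -0.208, 0.25, 0, 0, 0], [1, -0.27, -0.208, 0.291, 0, 0, 0], [1, -0.27, -0.208, 0.291, 0, 0, 0], [1, -0.27, -0.208, 0.291, 0, 0, 0], [-1, -0.27, -0.208, 0.291, 0, 0, 0], [-1, -0.27, -0.208, 0.291, 0, 0, 0], [-1, -0.27, -0.208, 0.291, 0, 0, 0], [-1, -0.27, -0.208, 0.291, 0, 0, 0], [-1, -0.27, -0.208, 0.291, 0, 0, 0], [-1, -0.27, -0.208, 0.291, 0, 0, 0]])

```text
time_s: 33.65
position: [0.4393, 0.0745, 0.0087]
orientation: [179.9, 0.0, 90.0]
force: [-2.2, -0.9, 15.6]
width: 0.0441
grip_force: 58.7
```

```bash
python3 st.py .618 .007 .15 90
```

```text
33.65 [0.4393 0.0745 0.0087] [179.9   0.   90. ] [  5.  36. -26. 127.  38.  24. -53.] 0.044144447677997134 58.725883432198316
[-0.084  0.224 -0.176  0.002  0.     0.   ]
```

Gripped at 44 mm. I'll lift it and carry it to the dish.

Call:
arm_command(plan=[[-1, 0, 0, -0.03, 0, 0, 0], [-1, 0, 0, -0.08, 0, 0, 0], [-1, 0, 0, -0.14, 0, 0, 0], [-1, 0, 0, -0.14, 0, 0, 0], [-1, -0.084, 0.224, -0.14, 0, 0, 0], [-1, -0.084, 0.224, -0.14, 0, 0, 0], [-1, -0.084, 0.224, -0.14, 0, 0, 0], [-1, -0.084, 0.224, -0.14, 0, 0, 0], [-1, -0.084, 0.224, -0.14, 0, 0, 0], [-1, -0.084, 0.224, -0.14, 0, 0, 0], [-1, -0.084, 0.224, -0.08, 0, 0, 0], [-1, -0.084, 0.224, -0.06, 0, 0, 0], [-1, -0.084, 0.224, -0.06, 0, 0, 0]])

```text
time_s: 35.28
position: [0.6169, 0.0078, 0.0548]
orientation: [-179.9, 0.0, 90.1]
force: [1.0, 0.4, -0.4]
width: 0.0439
grip_force: 61.4
```

```bash
python3 st.py .618 .007 .013 90; python3 - <<'E'
from h import *
im,d=robot.get_image("side")
print([(round(r["p"],2),np.round(r["location"],4)) for r in robot.tip_of("side","plug")])
cv2.imwrite("pics/s8.png",cv2.resize(im[120:300,270:430],None,fx=3,fy=3))
E
```

```text
35.275 [0.6169 0.0078 0.0548] [-179.9    0.    90.1] [ 17.  43. -34.  99.  31.  48. -31.] 0.04385384125134152 61.35193544905633
[-0.001  0.001  0.052 -0.002  0.     0.001]
[(0.72, array([0.6195, 0.0063, 0.0418]))]
```

View pics/s8.png

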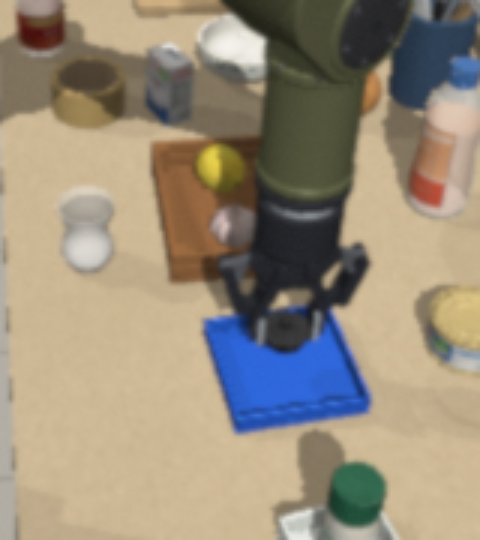

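The plug is held level over the dish at crop (287,328). I'll lower, release, and rise clear.

Call:
arm_command(plan=[[-1, 0, 0, 0.03, 0, 0, 0], [-1, 0, 0, 0.045, 0, 0, 0], [-1, 0, 0, 0.0535, 0, 0, 0], [-1, 0, 0, 0.0535, 0, 0, 0], [0.4, 0, 0, 0.0535, 0, 0, 0], [0.4, 0, 0, 0.0535, 0, 0, 0], [0.4, 0, 0, 0.0535, 0, 0, 0], [0.4, 0, 0, 0.0535, 0, 0, 0], [0.4, 0, 0, 0.02, 0, 0, 0], [0.4, 0, 0, -0.05, 0, 0, 0], [0.4, 0, 0, -0.12, 0, 0, 0], [0.4, 0, 0, -0.19, 0, 0, 0], [0.4, 0, 0, -0.25, 0, 0, 0], [0.4, 0, 0, -0.25, 0, 0, 0], [0.4, 0, 0, -0.25, 0, 0, 0]])

```text
time_s: 37.25
position: [0.6176, 0.0072, 0.2547]
orientation: [-180.0, 0.0, 90.0]
force: [-0.0, 0.5, 0.2]
width: 0.0599
grip_force: 0.0
```

```bash
python3 st.py; python3 - <<'E'
from h import *
o=[]
for c in("side","top"):
    im,d=robot.get_image(c);o.append(im)
    for n in("jar_green","jar_red","lemon_mid","garlic_mid","plug","glass_cup"): print(c,n,[(round(r["p"],2),np.round(r["location"],4)) for r in robot.tip_of(c,n)])
a=cv2.resize(o[0][120:360,270:440],None,fx=2.3,fy=2.3);b=cv2.resize(o[1][140:270,240:420],None,fx=2.2,fy=2.2)
q=np.zeros((560,795,3),np.uint8);q[:a.shape[0],:a.shape[1]]=a;q[:b.shape[0],395:395+b.shape[1]]=b
cv2.imwrite("pics/s9.png",q)
E
```

```text
37.25 [0.6176 0.0072 0.2547] [-180.    0.   90.] [ 21.  31. -41.  85.  21.  71. -23.] 0.05986535798430292 0.0
side jar_green [(0.61, array([ 0.6232, -0.2093,  0.0025]))]
side jar_red [(0.78, array([ 0.6386, -0.2895,  0.0044]))]
side lemon_mid [(0.65, array([0.6059, 0.2903, 0.0296])), (0.49, array([6.217e-01, 7.400e-03, 4.000e-04]))]
side garlic_mid [(0.66, array([0.608 , 0.1946, 0.0303])), (0.57, array([0.6053, 0.2908, 0.0328]))]
side plug [(0.46, array([0.6228, 0.007 , 0.0022]))]
side glass_cup [(0.8, array([ 0.4412,  0.1871, -0.0023]))]
top jar_green [(0.69, array([ 0.6246, -0.2062,  0.0074]))]
top jar_red [(0.79, array([ 0.6368, -0.2921,  0.0049])), (0.69, array([4.166e-01, 6.372e-01, 3.000e-04]))]
top lemon_mid [(0.49, array([0.6045, 0.2886, 0.0359]))]
top garlic_mid [(0.45, array([0.6046, 0.2012, 0.0332]))]
top plug []
top glass_cup [(0.8, array([0.4453, 0.1881, 0.0013]))]
```

View pics/s9.png

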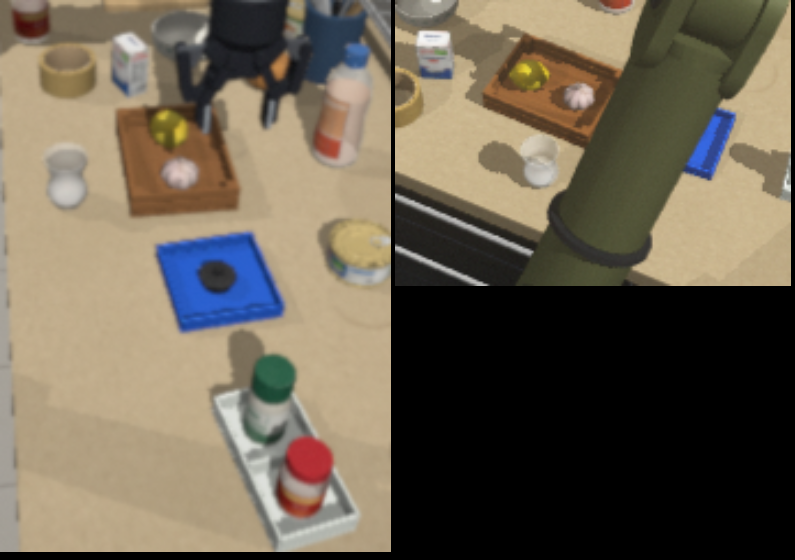

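Everything is in place. Both jars stand upright in their bays at crop (268,400) and (304,477), the lemon and garlic are in the crate, and the plug lies flat in the dish at (217,275). The glass hasn't moved and the gripper is clear.

```bash
python3 -c "
from station import robot
print(robot.hand_in())"
```

```text
the job is handed in; nothing more can be done
None
```

The job is handed in, though no verdict came back: the last camera check showed both jars, the lemon, the garlic and the plug in their places, the tea glass where it started, and the clock at about 37 of 131 s.

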